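Fetch the butter pot from the serving stand

TASK

The butter pot is hemmed in at the middle of the round serving stand: first take the pepper mill, the jam jar and the sugar shaker off the stand and stand all three on the white enamel tray, then set the butter pot in the middle of the marble coaster, and only then put the mill, jar and shaker back upright on the stand, each centred on the very inlay it came from. Set everything down gently rather than dropping it, knock nothing over, and leave the mug and the egg cup beside the coaster where they are.

Things in the scene. Friction and masses are not known exactly. Their poses are not given: they have to be found in the camera images.
- butter_pot: Loose small white ceramic pot with a flat lid: upright cylinder 56 mm across, 40 mm high, plus a 16 mm wide, 10 mm high lid knob (50 mm in all), a thin blue band round it, about 0.25 kg. At the start it stands at the middle of the stand. Origin: centre of its underside; z up.
- pepper_mill: Loose turned dark wood pepper mill, round, 118 mm high, about 0.22 kg: foot 52 mm across, waist 34 mm, head 44 mm across between 78 and 106 mm above its foot, small steel knob on top. Origin: centre of its underside; z up.
- jam_jar: Loose straight glass jam jar with red jam and a flat aluminium lid: cylinder 52 mm across, 102 mm high (lid from 86 mm up), about 0.3 kg. Origin: centre of its underside; z up.
- sugar_shaker: Loose glass sugar shaker with steel top, 118 mm high, about 0.25 kg: straight cylinder 50 mm across up to 98 mm (steel from 72 mm up), then a steel cone that narrows to a 12 mm spout. Origin: centre of its underside; z up.
- stand: Round light wood stand, 200 mm across, fixed. Flat top 20 mm above the table with four flush dark inlaid circles 52 mm across: one in the middle, three round it 58 mm out, 120 degrees apart (first along +x). Mill, jar and shaker start on the outer three in any arrangement, within 3 mm of centre. Origin: centre of its underside, at table height; z up.
- tray: Empty low white enamel tray, fixed to the table: 310 mm long (its x axis) by 125 mm wide (its y axis), walls 6 mm thick, rim 14 mm above the table, inner floor 6 mm above the table. The side area for the three tall things. Origin: centre of its underside, at table height; z up.
- coaster: Round marble coaster, 100 mm across, 6 mm thick, fixed to the table; the butter pot goes to its middle. A mug stands about 150 mm off on its +x side, an egg cup about 87 mm off on its +y side, and a teaspoon lies on its -y side. Origin: centre of its underside, at table height; z up.
- mug: Bystander: loose blue ceramic mug, 76 mm across, 90 mm high, with a handle, near the coaster. Leave alone. Origin: centre of its underside.
- egg_cup: Bystander: loose white egg cup with a brown egg in it, 48 mm across, 63 mm high, near the coaster. Leave alone. Origin: centre of its underside.
There are look-alikes about, which are no part of the job. What is shaped like the sugar_shaker but green is not meant.

How it is judged (in metres and radians):
On the way, in this order (a step that is already met when the one before it is completed fails the run):
1. pepper mill, jam jar and sugar shaker all stand upright on the tray, let go (x of pepper_mill in the frame of tray between -0.14 and 0.14 m and y of pepper_mill in the frame of tray between -0.045 and 0.045 m and z of each of pepper_mill, jam_jar, sugar_shaker in the frame of tray below 0.012 m and angle between each of pepper_mill, jam_jar, sugar_shaker's own z axis and vertical below 0.12 rad and linear speed of each of pepper_mill, jam_jar, sugar_shaker below 0.03 m/s and contact force between the fingers and pepper_mill below 0.2 N and x of jam_jar in the frame of tray between -0.14 and 0.14 m and y of jam_jar in the frame of tray between -0.045 and 0.045 m and contact force between the fingers and jam_jar below 0.2 N and x of sugar_shaker in the frame of tray between -0.14 and 0.14 m and y of sugar_shaker in the frame of tray between -0.045 and 0.045 m and contact force between the fingers and sugar_shaker below 0.2 N), for 0.2 s.
2. the butter pot stands in the middle of the coaster, let go, while the other three are still on the tray (all of step 1 and horizontal distance between butter_pot and coaster below 0.015 m and z of butter_pot in the frame of coaster below 0.012 m and angle between butter_pot's own z axis and vertical below 0.12 rad and linear speed of butter_pot below 0.03 m/s and contact force between the fingers and butter_pot below 0.2 N), for 0.2 s.
At the end, for the whole second after the job is handed in: The butter pot stands upright on the coaster within 15 mm of its middle; the mill, jar and shaker stand upright on the stand, each within 15 mm of where it stood at the start; all are at rest and let go (horizontal distance between butter_pot and coaster below 0.015 m and z of butter_pot in the frame of coaster below 0.012 m and angle between each of butter_pot, pepper_mill, jam_jar, sugar_shaker's own z axis and vertical below 0.12 rad and linear speed of each of butter_pot, pepper_mill, jam_jar, sugar_shaker below 0.03 m/s and contact force between the fingers and butter_pot below 0.2 N and distance of each of pepper_mill, jam_jar, sugar_shaker from where it was at the start of the episode below 0.015 m and contact force between the fingers and pepper_mill below 0.2 N and contact force between the fingers and jam_jar below 0.2 N and contact force between the fingers and sugar_shaker below 0.2 N); the robot touches nothing.
It fails at once if mug or egg cup shifted by more than 25 mm or tipped (distance of any of mug, egg_cup from where it was at the start of the episode above 0.025 m or angle between any of mug, egg_cup's own z axis and vertical above 0.5 rad).
It fails at once if mill, jar, shaker or pot knocked over (angle between any of pepper_mill, jam_jar, sugar_shaker, butter_pot's own z axis and vertical above 0.9 rad).
It fails at once if mill, jar, shaker or pot dropped (falling freely faster than 0.8 m/s, a fall of over 3 cm) ((linear speed of pepper_mill above 0.8 m/s and contact force between the fingers and pepper_mill below 0.05 N) or (linear speed of jam_jar above 0.8 m/s and contact force between the fingers and jam_jar below 0.05 N) or (linear speed of sugar_shaker above 0.8 m/s and contact force between the fingers and sugar_shaker below 0.05 N) or (linear speed of butter_pot above 0.8 m/s and contact force between the fingers and butter_pot below 0.05 N)).
It also fails if it takes over 141 s, if anything falls off the work surface, if the arm or the gripper's body presses on something with over 40 N, if the wrist force passes 120 N, or if a joint passes its speed limit or range.

ROBOT

A 6-joint arm with a two-finger parallel gripper is mounted at the origin on the work surface. World frame = base frame: x ahead of the robot, y to its left, z up, the work surface at z = 0. Lengths are in mm, angles in rad, forces in N, time in s.
With the tool pointing down it reaches from about 350 to 875 mm from the base axis. Payload 4.2 kg.
Tool frame: the origin (TCP) lies between the finger pads; the fingertips stand 25 mm ahead of it and the grasp point (between the pads) lies 6 mm ahead of it; z points along the fingers, y is the line along which they close (so a half turn about z gives the same grasp; the last joint's range is limited). The gripper opens to 85 mm and grips with 20 to 120 N. Pads are 22 mm wide; open, the fingers measure 114 mm over their backs; the gripper's body (76 mm by 85 mm) begins 54 mm behind the grasp point. The pads swing forward as they close: fully open they stand 13 mm farther back than shut.
Start: joints at [1.495, 0.385, 0.008, 0, -1.194, -0.259], TCP at [205.33, 590.287, 256.312] pointing down, gripper open.
Joint ranges: [-3.14, 3.14], [-1.21, 2.06], [-1.07, 1.41], [-3.16, 2.05], [-2.99, -0.16], [-3.1, 3.1]. Speed limits (rad/s): [2.79, 2.79, 3.14, 3.14, 3.14, 3.14].

INTERFACE

Orientations are given as a unit quaternion [x, y, z, w].
In Python, from bench import arm gives the robot as it stands.
- The arm moves only by the shell command python3 -m pendant 'ROWS'. ROWS is JSON, a list of rows, each a list of 7 numbers: the shift along the tool's x, y, z in m, then the turn, a rotation vector about the tool's x, y, z in degrees, then the finger opening in m, from 0 to 0.0854. In form: [[x, y, z, wx, wy, wz, fingers], ...]. A call has 1 to 12 rows; each row shifts and turns the commanded pose from where the row before left it, along the tool's axes as they then stand; what a row does not reach is not made up. A row lasts 1/10 s, in which the tool goes at most 50 mm and 8.59 degrees, less where a joint would pass 70% of its speed; a pose out of reach is approached as far as the arm can. A call is refused whole if a number of a shift passes 0.05 or a number of a turn 8.59, either way. A call with a gripper value outside its range is refused whole. The fingers move at their own pace and stop on an object; the grip force is fixed at half the most. Time passes only in rows, so rows that do not move let the fingers close. It gives the time, the measured TCP pose, the force, the opening and the grip force at its end, in the units of the state.
- arm.read_state(): the state, without advancing time (a new reading comes with each control period).
- arm.get_image(name): name is "scene" or "top" or "wrist"; returns a dict with "image" (480x640x3 uint8, red, green, blue), "fx", "fy", "cx", "cy" (pixels), "k1" (the pictures are not rectified: a ray, as slopes to the right and down, at radius r is drawn at 1 + k1 r^2 times it, then the intrinsics apply), "xyz" and "rotation" of the camera in the world. Camera axes: x right, y down, z forward; pixel columns grow to the right and rows downward; lengths in mm; the calibration is good to about 2 mm. A picture is of the moment at which its call begins. There is no depth.
- arm.job_done(): hands the job in; it is judged then, once.
The state is a dict: "clock": time; "joints": joint angles; "joint_vel": joint speeds; "joint_efforts": joint torques, N m; "position": TCP position; "ee_rot": TCP orientation; "contact_force": force on the tool from outside, world axes, zero at the start; "wrist_torque": the same for the moment, N m; "gripper_width": finger opening in mm; "grasp_force": force on a finger pad.
Only numpy, scipy, OpenCV 4.12 (cv2) and the standard library are available. Lean on these libraries where they do the work, as an engineer would, in place of code of your own. Each camera call takes 0.05 s, during which the arm holds its last target. There are 200 camera calls.

## Working session

There is one attempt and no reset: what is moved stays moved. The work goes in short steps, Python scripts to look and compute and a shell command to move; the robot and the scene stay as the last step left them, time stands still between calls to the robot, and variables do not carry over. Pictures are saved under pics/ and viewed, at most 14 in all, crops included, and the job is handed in when it is done.

```bash
ls; mkdir -p pics
cat > h.py <<'E'
import numpy as np, cv2
from bench import arm
def shot(name, fn=None):
    d=arm.get_image(name)
    if fn: cv2.imwrite('pics/'+fn+'.png', d['image'][:,:,::-1])
    return d
def ray(d,u,v):
    K=np.array([[d['fx'],0,d['cx']],[0,d['fy'],d['cy']],[0,0,1.]])
    p=cv2.undistortPoints(np.array([[[u,v]]],float),K,np.array([d['k1'],0,0,0.]))[0,0]
    return np.array(d['xyz'],float), np.array(d['rotation']).reshape(3,3)@np.array([p[0],p[1],1])
def onplane(d,u,v,z):
    o,r=ray(d,u,v); return o+r*(z-o[2])/r[2]
def proj(d,P):
    R=np.array(d['rotation']).reshape(3,3); K=np.array([[d['fx'],0,d['cx']],[0,d['fy'],d['cy']],[0,0,1.]])
    q=R.T@(np.array(P,float)-np.array(d['xyz'])); 
    r2=(q[0]/q[2])**2+(q[1]/q[2])**2; s=1+d['k1']*r2
    return np.array([d['fx']*q[0]/q[2]*s+d['cx'],d['fy']*q[1]/q[2]*s+d['cy']])
E
python3 - <<'E'
from h import *
for n in ('top','scene','wrist'):
    d=shot(n,n+'0'); print(n,d['fx'],d['fy'],d['cx'],d['cy'],d['k1'],np.round(d['xyz'],1),np.round(d['rotation'],3).tolist())
print(arm.read_state())
E
```

```text
pics
top 434.67719820046693 434.67719820046693 321.50560227039773 239.29498702745474 -0.03313758515833786 [523.9 -16.2 859. ] [0.708, -0.705, 0.011, -0.034]
scene 507.2414355079216 507.2414355079216 323.56323464426515 236.38519428066698 -0.12722555116747558 [1217.3 -361.4  547. ] [0.768, 0.446, -0.238, -0.393]
wrist 348.1069170197744 348.1069170197744 321.0305407294324 241.67544559908274 -0.05878804905828324 [268.4 566.7 372.5] [-0.574, 0.808, 0.109, -0.078]
{'clock': 0.15, 'joints': array([ 1.49461330e+00,  3.85379192e-01,  6.93991411e-03, -3.61747793e-04,
       -1.19403298e+00, -2.58587987e-01]), 'joint_vel': array([-6.10618659e-04, -3.77825137e-03,  3.81155167e-03,  7.76094568e-04,
        1.58261584e-03,  3.03574117e-05]), 'joint_efforts': array([ 1.17608824e-04, -3.92677939e+01,  1.88581663e+01,  4.18854117e+00,
       -3.41764397e-03, -2.43701081e-06]), 'position': array([205.20197678, 589.92122773, 255.47191956]), 'ee_rot': array([ 9.86012251e-01, -1.66670662e-01, -9.11144683e-05,  8.49793142e-04]), 'contact_force': array([ 0.59052325, -0.18758899, -0.95325452]), 'wrist_torque': array([-0.04399299, -0.01075479,  0.06951166]), 'grasp_force': 0.0, 'gripper_width': 85.13897308580121}
```

```bash
sed -i "s/np.array(d\['rotation'\]).reshape(3,3)/Rot.from_quat(d['rotation']).as_matrix()/; 1a from scipy.spatial.transform import Rotation as Rot" h.py; sed -n 1,20p h.py | grep -c as_matrix
```

```text
2
```

View pics/top0.png

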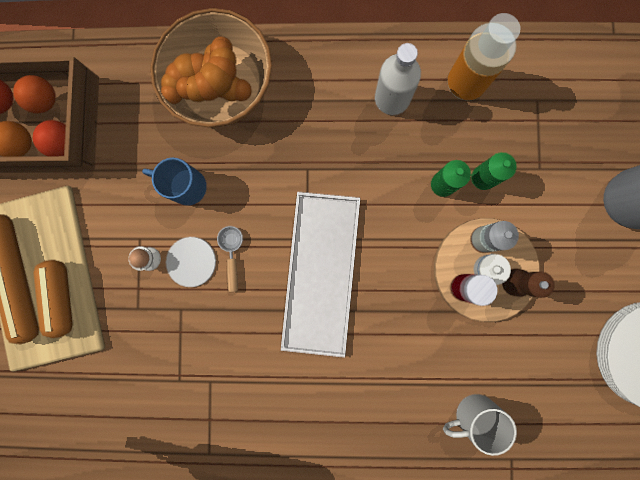

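View pics/scene0.png

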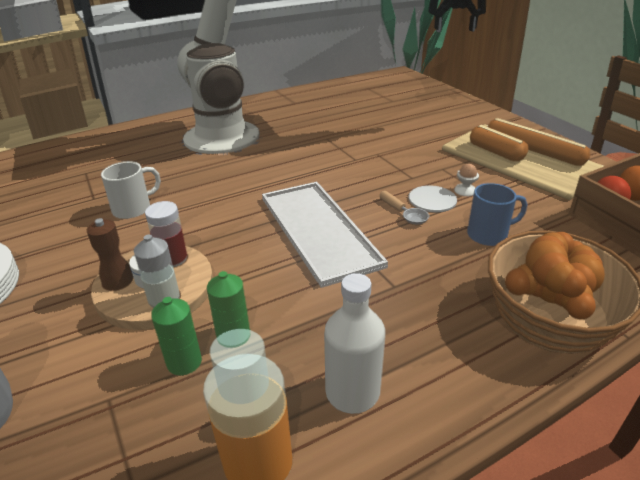

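Run:
```python
from h import *
im=cv2.imread('pics/top0.png'); import pickle
d=arm.get_image('top'); print('diff',np.abs(d['image'][:,:,::-1].astype(int)-im).max())
d.pop('image'); 
pt=lambda u,v,z: np.round(onplane(d,u,v,z),1)
hsv=cv2.cvtColor(im,cv2.COLOR_BGR2HSV)
# tray & coaster: bright low-saturation
m=((hsv[...,1]<40)&(hsv[...,2]>150)).astype(np.uint8)
n,l,s,c=cv2.connectedComponentsWithStats(m)
for i in range(1,n):
    if s[i,4]>150: print(i,s[i],c[i])
def comp(u,v):
    k=(l==l[v,u]).astype(np.uint8); return max(cv2.findContours(k,0,1)[0],key=cv2.contourArea)
ct=comp(321,274); r=cv2.minAreaRect(ct); 
b=[onplane(d,*p,14) for p in cv2.boxPoints(r)]; print('tray',np.round(b,1).tolist(),np.round(np.mean(b,0),1),[round(np.linalg.norm(b[i]-b[i-1])) for i in range(4)])
cc=comp(191,262); e=cv2.fitEllipse(cc); print('coaster',e,pt(*e[0],6))
for nm,u,v,z in [('stand',488,270,20),('jar',482,290,122),('mill',544,285,138),('shk',502,237,138),('pot',496,269,70),('egg',139,258,60),('mug',172,181,90),('green',452,175,118)]: print(nm,pt(u,v,z))
cv2.imwrite('pics/crop1.png',cv2.resize(im[150:340,410:570],None,fx=3,fy=3,interpolation=2))
```

```text
diff 60
1 [ 471   14   49   47 1125] [498.77955556  32.48355556]
2 [397  43  21  19 308] [406.7987013  52.2012987]
4 [380  54  23  36 514] [390.53307393  73.39105058]
8 [ 281  192   79  165 9456] [322.00867174 274.96763959]
10 [490 223  15  22 168] [495.77380952 233.95833333]
18 [226 230  14  18 167] [232.71856287 238.64071856]
20 [ 169  237   46   50 1747] [191.99370349 261.51516886]
29 [ 466  254   45   52 1367] [487.40965618 279.51207023]
38 [ 597  303   43  104 3240] [621.7212963  352.72006173]
40 [470 409  46  47 323] [492.04334365 430.58513932]
tray [[363.6, 90.4, 14.0], [673.1, 62.2, 14.0], [660.4, -63.7, 14.0], [352.8, -33.2, 14.0]] [512.5  13.9  14. ] [124, 311, 127, 309]
coaster ((191.8072509765625, 261.4581604003906), (44.23347473144531, 50.38420867919922), 2.6252574920654297) [534.1 269.5   6. ]
stand [ 520.1 -307.4   20. ]
jar [ 487.1 -261.4  122. ]
mill [ 496.4 -357.8  138. ]
shk [ 575.1 -290.5  138. ]
pot [ 522.2 -304.4   70. ]
egg [539.4 352.3  60. ]
mug [679.  281.7  90. ]
green [ 682.9 -215.1  118. ]
```

View pics/crop1.png

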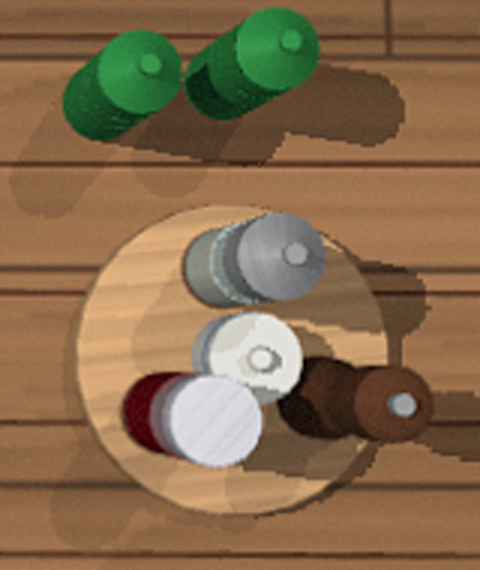

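The crop shows two green look-alikes at top-image pixels (452,175) and (494,170). The glass and steel one on the stand at (509,234) is the sugar shaker. The jar lid is at (481,290), the mill knob at (544,285) and the pot knob at (498,270), and their distances from the stand centre fit the 58 mm radius. Next I turn the tool so it closes along x and move over the stand.

```bash
python3 -m pendant '[[0,0,-0.01,0,0,8.5,0.085],[0,0,-0.01,0,0,8.5,0.085],[0,0,-0.01,0,0,8.5,0.085],[0,0,-0.01,0,0,8.5,0.085],[0,0,0,0,0,8.5,0.085],[0,0,0,0,0,8.5,0.085],[0,0,0,0,0,8.5,0.085],[0,0,0,0,0,8.5,0.085],[0,0,0,0,0,2.8,0.085]]'
python3 -m pendant '[[0.03,-0.03,0,0,0,0,0.085],[0.04,-0.03,0,0,0,0,0.085],[0.04,-0.03,0,0,0,0,0.085],[0.04,-0.03,0,0,0,0,0.085],[0.04,-0.03,0,0,0,0,0.085],[0.04,-0.03,0,0,0,0,0.085],[0.04,-0.02,0,0,0,0,0.085],[0.04,-0.02,0,0,0,0,0.085],[0.045,-0.02,0,0,0,0,0.085],[0.045,-0.02,0,0,0,0,0.085]]'
python3 -m pendant '[[0.045,-0.02,0,0,0,0,0.085],[0.045,-0.02,0,0,0,0,0.085],[0.045,-0.01,0,0,0,0,0.085],[0.045,-0.01,0,0,0,0,0.085],[0.045,0,0,0,0,0,0.085],[0.045,0,0,0,0,0,0.085],[0.045,0,0,0,0,0,0.085],[0.045,0,0,0,0,0,0.085],[0.04,0,0,0,0,0,0.085],[0.03,0,0,0,0,0,0.085],[0,0,0,0,0,0,0.085],[0,0,0,0,0,0,0.085]]'
python3 - <<'E'
from h import *
d=shot('wrist','w1'); print(np.round(d['xyz'],1),d['rotation'],Rot.from_quat(d['rotation']).as_matrix()[:,2])
s=arm.read_state(); print(s['position'],s['ee_rot'])
for n,z,P in [('pot',70,(521,-305)),('jar',122,(487,-262)),('mill',138,(497,-358)),('shk',138,(580,-301))]: print(n,proj(d,(*P,z)).round())
E
```

```text
clock: 1.1
position: [205.3, 590.1, 295.9]
ee_rot: [-0.706, 0.708, -0.0, -0.0]
contact_force: [0.0, -0.0, -0.1]
gripper_width: 85.0
grasp_force: 0.0
clock: 2.1
position: [465.8, 188.5, 296.4]
ee_rot: [0.707, -0.707, -0.0, -0.0]
contact_force: [0.8, 0.4, 0.6]
gripper_width: 85.0
grasp_force: 0.0
clock: 3.3
position: [525.3, -240.0, 295.8]
ee_rot: [-0.707, 0.708, 0.0, -0.0]
contact_force: [-0.2, 0.0, 0.2]
gripper_width: 85.2
grasp_force: 0.0
[ 524.6 -308.8  413. ] [7.95635267e-04 9.90815347e-01 1.35219297e-01 2.39691403e-04] [ 6.90150324e-04  2.67954328e-01 -9.63431369e-01]
[ 525.40474552 -239.28074066  296.0187964 ] [ 7.07149591e-01 -7.07063883e-01 -3.43159571e-04  6.62186267e-05]
pot [325. 149.]
jar [366. 203.]
mill [359.  77.]
shk [249. 156.]
```

View pics/w1.png

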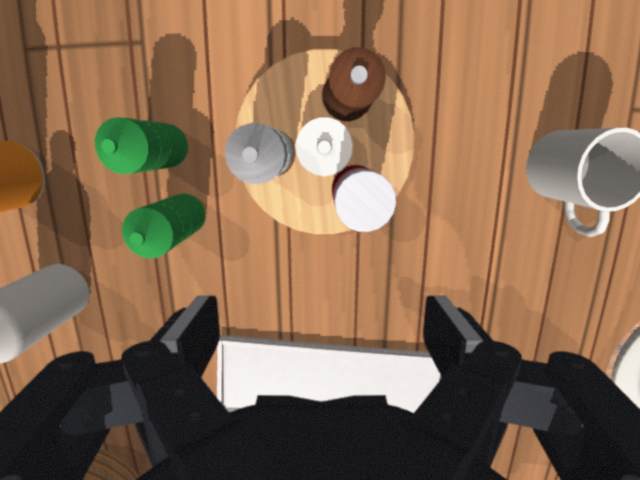

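The wrist view agrees with the top view. The spout is at (250,155), mill knob at (359,74), pot knob at (324,147) and jar lid at (365,200).

Run:
```python
from h import *
d=shot('wrist'); im=d['image']; hsv=cv2.cvtColor(im,cv2.COLOR_RGB2HSV)
def blob(mask,u,v):
    n,l=cv2.connectedComponents(mask.astype(np.uint8)); k=(l==l[v,u]).astype(np.uint8)
    c=max(cv2.findContours(k,0,1)[0],key=cv2.contourArea); return c,l[v,u]
for nm,u,v,z,m in [('jar',365,200,122,(hsv[...,1]<30)&(hsv[...,2]>150)),('millknob',359,74,138,(hsv[...,1]<60)&(hsv[...,2]>110)),('spout',250,155,138,(hsv[...,1]<40)&(hsv[...,2]>140)),('potknob',324,147,70,(hsv[...,1]<60)&(hsv[...,2]>190))]:
    c,i=blob(m,u,v); c=cv2.convexHull(c); e=cv2.fitEllipse(c) if len(c)>4 else None
    print(nm,i,e,onplane(d,*e[0],z).round(1) if e else '')
# stand by wood outline: four extremes fitted
lab=cv2.cvtColor(im,cv2.COLOR_RGB2LAB); 
m=((hsv[...,2]>150)&(hsv[...,1]>60)&(hsv[...,1]<150)).astype(np.uint8); m=cv2.morphologyEx(m,cv2.MORPH_OPEN,np.ones((5,5)))
c,i=blob(m,300,205); h=cv2.convexHull(c); P=np.array([onplane(d,*p[0],20)[:2] for p in h]); 
A=np.c_[2*P,np.ones(len(P))]; s=np.linalg.lstsq(A,(P**2).sum(1),rcond=None)[0]; print('stand',s[:2],np.sqrt(s[2]+s[0]**2+s[1]**2),len(P))
t=arm.get_image('top')
for nm,u,v,z in [('jar',481.3,290.3,122),('mill',544.3,284.7,138),('shk',508.7,234.3,138),('pot',497.7,269.7,70)]: print(nm,onplane(t,u,v,z).round(1))
```

```text
jar 13 ((365.11175537109375, 200.07994079589844), (60.0223274230957, 61.3060188293457), 41.458534240722656) [ 487.9 -263.5  122. ]
millknob 1 ((358.8738708496094, 73.48839569091797), (16.906579971313477, 19.542177200317383), 18.189634323120117) [ 497.2 -359.5  138. ]
spout 4 ((254.5558319091797, 152.8734893798828), (56.86054229736328, 60.870941162109375), 135.4895782470703) [ 576.2 -302.6  138. ]
potknob 2 ((322.0038146972656, 145.0764617919922), (51.602264404296875, 59.91321563720703), 8.046318054199219) [ 524.1 -308.3   70. ]
stand [ 569.40585836 -257.28949124] 167.1428262586997 21
jar [ 486.6 -260.2  122. ]
mill [ 496.9 -358.3  138. ]
shk [ 579.6 -301.6  138. ]
pot [ 521.  -307.4   70. ]
```

```bash
python3 -m pendant '[[0.011,0.019,0.03,0,0,0,0.076],[0.0115,0.019,0.03,0,0,0,0.076],[0,0,0.04,0,0,0,0.076],[0,0,0.04,0,0,0,0.076],[0,0,0.03,0,0,0,0.076],[0,0,0.02,0,0,0,0.076],[0,0,0.008,0,0,0,0.076],[0,0,0,0,0,0,0.076],[0,0,0,0,0,0,0.076]]'
python3 -m pendant '[[0,0,0,0,0,0,0.055],[0,0,0,0,0,0,0.04],[0,0,0,0,0,0,0.03],[0,0,0,0,0,0,0.03],[0,0,0,0,0,0,0.03],[0,0,0,0,0,0,0.03],[0,0,0,0,0,0,0.03],[0,0,0,0,0,0,0.03]]'
python3 - <<'E'
from h import *
shot('wrist','w2')
E
```

```text
clock: 4.35
position: [488.6, -261.9, 99.5]
ee_rot: [0.708, -0.707, 0.001, -0.0]
contact_force: [-1.0, -0.2, 0.3]
gripper_width: 75.9
grasp_force: 0.0
clock: 5.15
position: [488.1, -262.3, 99.9]
ee_rot: [0.707, -0.707, 0.001, -0.001]
contact_force: [-1.0, 1.5, 6.4]
gripper_width: 51.3
grasp_force: 62.0
```

View pics/w2.png

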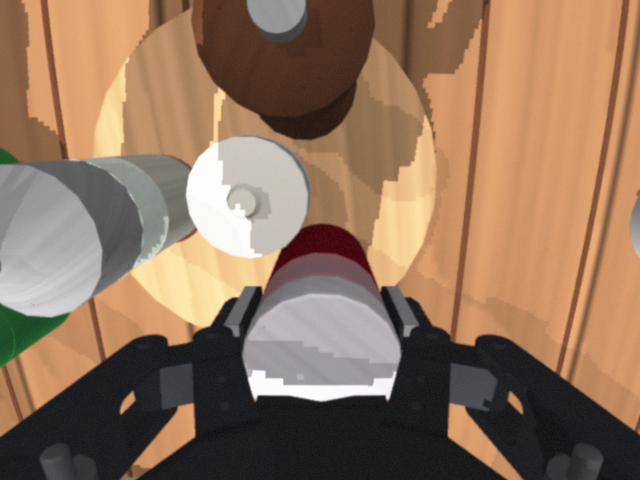

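```bash
python3 -m pendant '[[0,0,-0.01,0,0,0,0.03],[0,0,-0.02,0,0,0,0.03],[0,0,-0.03,0,0,0,0.03],[-0.01,0.002,-0.02,0,0,0,0.03],[-0.025,0.006,0,0,0,0,0.03],[-0.035,0.01,0,0,0,0,0.03],[-0.04,0.0125,0,0,0,0,0.03],[-0.04,0.0125,0,0,0,0,0.03],[-0.04,0.0125,0,0,0,0,0.03],[-0.04,0.0125,0,0,0,0,0.03],[-0.03,0.01,0,0,0,0,0.03],[-0.02,0.002,0,0,0,0,0.03]]'
python3 -m pendant '[[-0.006,0,0.015,0,0,0,0.03],[0,0,0.025,0,0,0,0.03],[0,0,0.025,0,0,0,0.03],[0,0,0.014,0,0,0,0.03],[0,0,0.006,0,0,0,0.03],[0,0,0.003,0,0,0,0.03],[0,0,0,0,0,0,0.03],[0,0,0,0,0,0,0.03]]'
```

```text
clock: 6.4
position: [405.6, 19.2, 178.4]
ee_rot: [0.708, -0.707, -0.001, 0.0]
contact_force: [0.6, 0.1, -3.7]
gripper_width: 51.1
grasp_force: 63.3
clock: 7.2
position: [408.1, 24.0, 91.0]
ee_rot: [0.707, -0.707, 0.0, -0.001]
contact_force: [-0.0, -0.2, -3.5]
gripper_width: 51.3
grasp_force: 63.5
```

```bash
python3 -m pendant '[[0,0,0.002,0,0,0,0.03],[0,0,0.002,0,0,0,0.03],[0,0,0.001,0,0,0,0.03],[0,0,0,0,0,0,0.03],[0,0,0,0,0,0,0.03]]'
```

```text
clock: 7.7
position: [407.6, 23.9, 85.9]
ee_rot: [0.707, -0.707, 0.0, -0.0]
contact_force: [-3.1, 0.8, 5.8]
gripper_width: 51.4
grasp_force: 64.1
```

```bash
python3 -m pendant '[[0,0,0,0,0,0,0.055],[0,0,0,0,0,0,0.06],[0,0,0,0,0,0,0.07],[0,0,0,0,0,0,0.076],[0,0,-0.02,0,0,0,0.076],[0,0,-0.03,0,0,0,0.076],[0,0,-0.04,0,0,0,0.076],[0.02,-0.005,-0.03,0,0,0,0.076],[0.035,-0.008,0,0,0,0,0.076],[0.045,-0.01,0,0,0,0,0.076],[0.045,-0.01,0,0,0,0,0.076],[0.045,-0.012,0,0,0,0,0.076]]'
python3 -m pendant '[[0.045,-0.012,0,0,0,0,0.076],[0.045,-0.012,0,0,0,0,0.076],[0.045,-0.01,0,0,0,0,0.076],[0.035,-0.01,0,0,0,0,0.076],[0.023,0,0,0,0,0,0.076],[0,0,0.03,0,0,0,0.076],[0,0,0.03,0,0,0,0.076],[0,0,0.02,0,0,0,0.076],[0,0,0.012,0,0,0,0.076],[0,0,0,0,0,0,0.07],[0,0,0,0,0,0,0.07]]'
python3 - <<'E'
from h import *
shot('wrist','w3')
E
```

```text
clock: 8.9
position: [452.6, -167.8, 205.5]
ee_rot: [0.707, -0.707, 0.0, -0.0]
contact_force: [1.6, 0.8, -0.1]
gripper_width: 76.1
grasp_force: 0.0
clock: 10.0
position: [497.2, -359.4, 114.0]
ee_rot: [0.707, -0.707, 0.001, -0.0]
contact_force: [0.1, 0.4, 0.5]
gripper_width: 69.8
grasp_force: 0.0
```

View pics/w3.png

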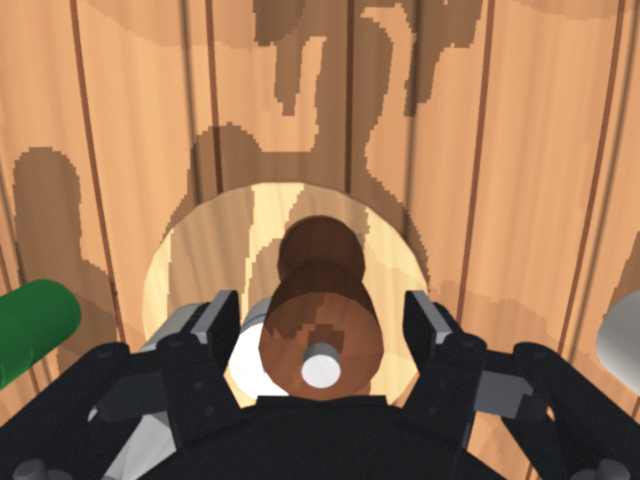

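```bash
python3 -m pendant '[[0,0,0,0,0,0,0.05],[0,0,0,0,0,0,0.04],[0,0,0,0,0,0,0.03],[0,0,0,0,0,0,0.025],[0,0,0,0,0,0,0.025],[0,0,0,0,0,0,0.025],[0,0,0,0,0,0,0.025]]'
python3 -m pendant '[[0,0,-0.01,0,0,0,0.025],[0,0,-0.025,0,0,0,0.025],[0,0,-0.03,0,0,0,0.025],[0,0,-0.02,0,0,0,0.025],[-0.015,-0.001,0,0,0,0,0.025],[-0.025,-0.002,0,0,0,0,0.025],[-0.035,-0.002,0,0,0,0,0.025],[-0.04,-0.002,0,0,0,0,0.025],[-0.04,-0.002,0,0,0,0,0.025],[-0.045,-0.002,0,0,0,0,0.025],[-0.045,-0.002,0,0,0,0,0.025],[-0.04,-0.002,0,0,0,0,0.025]]'
```

```text
clock: 10.75
position: [497.6, -359.6, 114.8]
ee_rot: [0.707, -0.707, 0.001, -0.0]
contact_force: [0.3, 0.3, 6.0]
gripper_width: 42.7
grasp_force: 61.6
clock: 11.95
position: [509.6, -71.6, 196.9]
ee_rot: [0.707, -0.707, -0.001, 0.001]
contact_force: [0.5, -0.0, -1.3]
gripper_width: 42.5
grasp_force: 61.3
```

```bash
python3 -m pendant '[[-0.035,0,0,0,0,0,0.025],[-0.03,0,0,0,0,0,0.025],[-0.018,0,0,0,0,0,0.025],[-0.005,0,0.015,0,0,0,0.025],[0,0,0.025,0,0,0,0.025],[0,0,0.025,0,0,0,0.025],[0,0,0.016,0,0,0,0.025],[0,0,0.008,0,0,0,0.025],[0,0,0.005,0,0,0,0.025],[0,0,0,0,0,0,0.025],[0,0,0,0,0,0,0.025]]'
python3 -m pendant '[[0,0,0.002,0,0,0,0.025],[0,0,0.002,0,0,0,0.025],[0,0,0,0,0,0,0.025],[0,0,0,0,0,0,0.025]]'
```

```text
clock: 13.05
position: [511.8, 14.0, 104.9]
ee_rot: [0.707, -0.707, 0.0, -0.001]
contact_force: [-0.3, 1.5, -1.7]
gripper_width: 42.3
grasp_force: 61.3
clock: 13.45
position: [511.9, 14.0, 100.8]
ee_rot: [0.707, -0.707, 0.0, -0.001]
contact_force: [0.1, 0.8, 1.5]
gripper_width: 42.3
grasp_force: 61.4
```

```bash
python3 -m pendant '[[0,0,0,0,0,0,0.046],[0,0,0,0,0,0,0.052],[0,0,0,0,0,0,0.065],[0,0,0,0,0,0,0.076],[0,0,-0.02,0,0,0,0.076],[0,0,-0.035,0,0,0,0.076],[0,0,-0.035,0,0,0,0.076],[0.015,-0.004,-0.015,0,0,0,0.076],[0.03,-0.008,0,0,0,0,0.076],[0.04,-0.008,0,0,0,0,0.076],[0.045,-0.008,0,0,0,0,0.076],[0.045,-0.01,0,0,0,0,0.076]]'
python3 -m pendant '[[0.045,-0.01,0,0,0,0,0.076],[0.045,-0.01,0,0,0,0,0.076],[0.032,-0.01,0,0,0,0,0.076],[0.02,0,0,0,0,0,0.076],[0,0,0.03,0,0,0,0.076],[0,0,0.035,0,0,0,0.076],[0,0,0.023,0,0,0,0.076],[0,0,0.015,0,0,0,0.076],[0,0,0,0,0,0,0.076],[0,0,0,0,0,0,0.076]]'
python3 - <<'E'
from h import *
shot('wrist','w4')
E
```

```text
clock: 14.65
position: [549.5, -162.5, 205.5]
ee_rot: [0.708, -0.707, 0.0, -0.0]
contact_force: [1.4, 0.3, 0.0]
gripper_width: 75.7
grasp_force: 0.0
clock: 15.65
position: [579.9, -303.3, 102.5]
ee_rot: [0.707, -0.707, 0.0, 0.0]
contact_force: [-0.0, -0.2, 0.2]
gripper_width: 76.0
grasp_force: 0.0
```

View pics/w4.png

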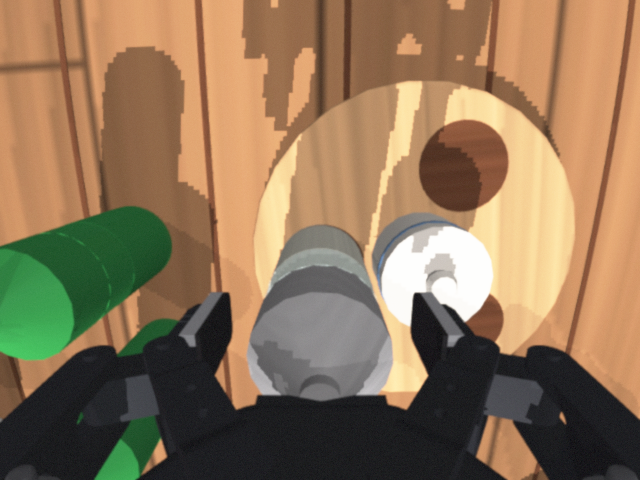

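```bash
python3 -m pendant '[[0,0,0,0,0,0,0.055],[0,0,0,0,0,0,0.045],[0,0,0,0,0,0,0.03],[0,0,0,0,0,0,0.03],[0,0,0,0,0,0,0.03],[0,0,0,0,0,0,0.03],[0,0,0,0,0,0,0.03]]'
python3 -m pendant '[[0,0,-0.01,0,0,0,0.03],[0,0,-0.025,0,0,0,0.03],[0,0,-0.03,0,0,0,0.03],[0,0,-0.02,0,0,0,0.03],[-0.015,-0.002,0,0,0,0,0.03],[-0.025,-0.005,0,0,0,0,0.03],[-0.035,-0.005,0,0,0,0,0.03],[-0.04,-0.005,0,0,0,0,0.03],[-0.045,-0.005,0,0,0,0,0.03],[-0.045,-0.005,0,0,0,0,0.03],[-0.04,-0.005,0,0,0,0,0.03],[-0.032,-0.005,0,0,0,0,0.03]]'
python3 -m pendant '[[-0.02,0,0,0,0,0,0.03],[-0.01,0,0.015,0,0,0,0.03],[0,0,0.025,0,0,0,0.03],[0,0,0.025,0,0,0,0.03],[0,0,0.016,0,0,0,0.03],[0,0,0.008,0,0,0,0.03],[0,0,0.005,0,0,0,0.03],[0,0,0.002,0,0,0,0.03],[0,0,0,0,0,0,0.03],[0,0,0,0,0,0,0.03]]'
```

```text
clock: 16.4
position: [580.6, -303.4, 103.9]
ee_rot: [0.707, -0.707, 0.001, -0.0]
contact_force: [-0.4, 0.9, 5.7]
gripper_width: 48.6
grasp_force: 62.9
clock: 17.6
position: [614.9, -23.0, 185.4]
ee_rot: [0.708, -0.707, -0.002, 0.001]
contact_force: [-0.3, -1.0, -2.9]
gripper_width: 49.0
grasp_force: 62.6
clock: 18.6
position: [617.0, 4.0, 92.1]
ee_rot: [0.707, -0.707, 0.0, -0.001]
contact_force: [0.4, 0.3, -2.1]
gripper_width: 48.8
grasp_force: 62.6
```

```bash
python3 -m pendant '[[0,0,0.002,0,0,0,0.03],[0,0,0.0005,0,0,0,0.03],[0,0,0,0,0,0,0.03],[0,0,0,0,0,0,0.03]]'
python3 -m pendant '[[0,0,0,0,0,0,0.052],[0,0,0,0,0,0,0.058],[0,0,0,0,0,0,0.068],[0,0,0,0,0,0,0.076],[0,0,-0.02,0,0,0,0.076],[0,0,-0.035,0,0,0,0.076],[0,0,-0.035,0,0,0,0.076],[0.015,0.004,-0.02,0,0,0,0.076],[0.03,0.009,0,0,0,0,0.076],[0.04,0.013,0,0,0,0,0.076],[0.045,0.014,0,0,0,0,0.076],[0.045,0.015,0,0,0,0,0.076]]'
python3 -m pendant '[[0.045,0.015,0,0,0,0,0.076],[0.045,0.015,0,0,0,0,0.076],[0.03,0.01,0,0,0,0,0.076],[0.016,0,0,0,0,0,0.076],[0,0,0.03,0,0,0,0.076],[0,0,0.03,0,0,0,0.076],[0,0,0,0,0,0,0.076]]'
python3 - <<'E'
from h import *
d=shot('wrist','w5'); t=shot('top','top5')
hsv=cv2.cvtColor(t['image'],cv2.COLOR_RGB2HSV)
d.pop('image'); print(proj(d,(521.5,-307,70)),proj(d,(521.5,-307,20)),np.round(arm.read_state()['position'],1))
a=cv2.imread('pics/w5.png'); b=cv2.imread('pics/top5.png')[140:340,260:560]
b=cv2.resize(b,(600,400)); c=np.zeros((520,800,3),np.uint8); c[:240,:320]=cv2.resize(a,(320,240)); c[120:520,200:800]=b; c[:240,:320]=cv2.resize(a,(320,240))
cv2.imwrite('pics/c5.png',c)
E
```

```text
clock: 19.0
position: [617.1, 4.0, 89.9]
ee_rot: [0.707, -0.707, 0.001, -0.001]
contact_force: [-1.5, 0.8, 4.1]
gripper_width: 48.7
grasp_force: 63.1
clock: 20.2
position: [561.0, -172.3, 198.9]
ee_rot: [0.708, -0.707, 0.0, -0.0]
contact_force: [0.7, 0.5, 0.4]
gripper_width: 75.9
grasp_force: 0.0
clock: 20.9
position: [519.2, -305.9, 134.4]
ee_rot: [-0.707, 0.707, 0.004, -0.002]
contact_force: [-0.9, 0.0, -0.4]
gripper_width: 76.0
grasp_force: 0.0
[315.08753103 271.17356646] [315.72947086 245.72822356] [ 522.1 -307.   139. ]
```

View pics/c5.png

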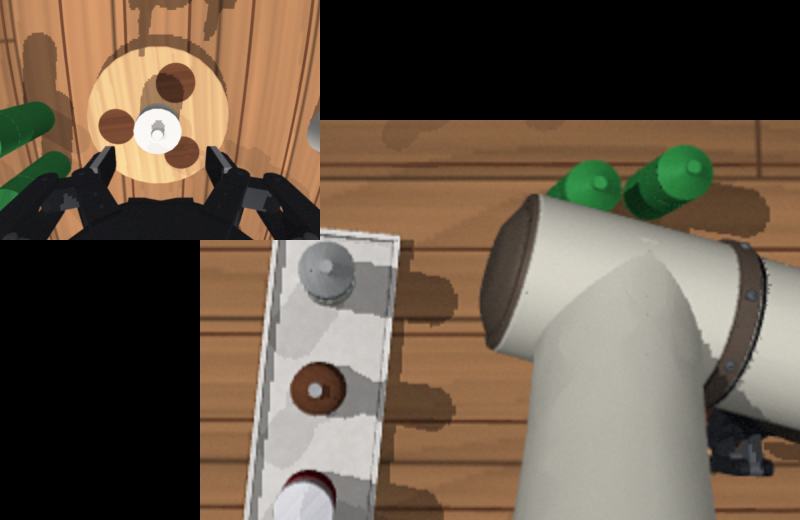

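```bash
python3 -m pendant '[[0,0,0.02,0,0,0,0.076],[0,0,0.03,0,0,0,0.076],[0,0,0.022,0,0,0,0.076],[0,0,0.01,0,0,0,0.076],[0,0,0.006,0,0,0,0.076],[0,0,0,0,0,0,0.076],[0,0,0,0,0,0,0.06],[0,0,0,0,0,0,0.05],[0,0,0,0,0,0,0.04],[0,0,0,0,0,0,0.04],[0,0,0,0,0,0,0.04],[0,0,0,0,0,0,0.04]]'
```

```text
clock: 22.2
position: [522.7, -307.5, 52.6]
ee_rot: [0.707, -0.707, 0.001, -0.001]
contact_force: [-0.9, 0.5, 5.9]
gripper_width: 54.0
grasp_force: 64.5
```

```bash
python3 -m pendant '[[0,0,-0.01,0,0,0,0.04],[0,0,-0.025,0,0,0,0.04],[0,0,-0.04,0,0,0,0.04],[0,0,-0.04,0,0,0,0.04],[-0.015,-0.001,-0.03,0,0,0,0.04],[-0.03,-0.001,-0.005,0,0,0,0.04],[-0.04,-0.001,0,0,0,0,0.04],[-0.045,-0.001,0,0,0,0,0.04],[-0.045,-0.001,0,0,0,0,0.04],[-0.045,-0.001,0,0,0,0,0.04],[-0.045,-0.001,0,0,0,0,0.04],[-0.045,-0.001,0,0,0,0,0.04]]'
python3 -m pendant '[[-0.045,-0.001,0,0,0,0,0.04],[-0.045,-0.001,0,0,0,0,0.04],[-0.045,-0.001,0,0,0,0,0.04],[-0.035,0,0,0,0,0,0.04],[-0.02,0,0,0,0,0,0.04],[-0.01,0,0,0,0,0,0.04],[0,0,0,0,0,0,0.04],[0,0,0,0,0,0,0.04]]'
python3 - <<'E'
from h import *
d=shot('wrist','w6'); print(np.round(arm.read_state()['position'],1),proj(d,(534,269.5,6)))
t=shot('top')
for d,z in ((d,6),(t,6)):
    hsv=cv2.cvtColor(d['image'],cv2.COLOR_RGB2HSV); m=((hsv[...,1]<50)&(hsv[...,2]>90)).astype(np.uint8)
    u,v=proj(d,(534,269.5,6)).round().astype(int); n,l=cv2.connectedComponents(m); 
    if l[v,u]==0: print('none'); continue
    k=(l==l[v,u]).astype(np.uint8); h=cv2.convexHull(max(cv2.findContours(k,0,1)[0],key=cv2.contourArea))
    P=np.array([onplane(d,*p[0],6)[:2] for p in h],np.float32); print(cv2.minEnclosingCircle(P),cv2.boundingRect(h))
E
```

```text
clock: 23.4
position: [528.5, 4.5, 200.7]
ee_rot: [-0.707, 0.707, 0.0, -0.0]
contact_force: [0.1, 0.6, -2.5]
gripper_width: 54.2
grasp_force: 64.2
clock: 24.2
position: [532.1, 201.9, 200.6]
ee_rot: [-0.707, 0.707, 0.0, -0.001]
contact_force: [0.2, -0.5, -1.9]
gripper_width: 54.5
grasp_force: 64.2
[532.2 201.7 200.7] [318.54338829 291.32321933]
((531.1112670898438, 312.30743408203125), 92.18263244628906) (245, 243, 154, 159)
none
```

View pics/w6.png

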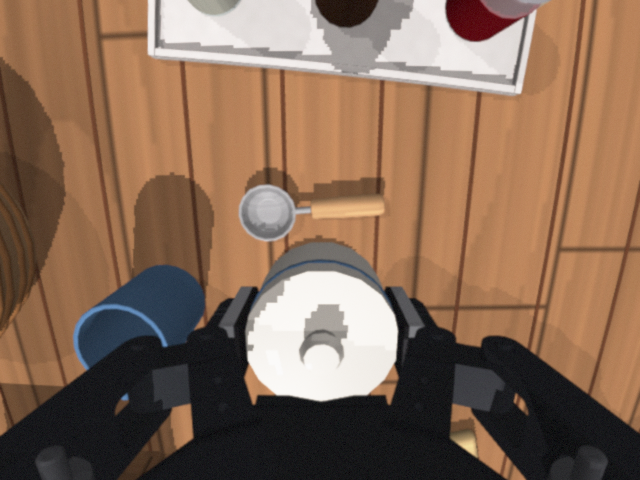

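The held pot hides the coaster here, so I refine its centre from the first top picture.

Run:
```python
from h import *
t=arm.get_image('top'); im=cv2.imread('pics/top0.png'); hsv=cv2.cvtColor(im,cv2.COLOR_BGR2HSV)
for thr in (45,60,80):
    m=(hsv[...,1]<thr).astype(np.uint8); m[:,:163]=0; m=cv2.morphologyEx(m,cv2.MORPH_OPEN,np.ones((3,3)))
    n,l=cv2.connectedComponents(m); k=(l==l[262,195]).astype(np.uint8)
    h=cv2.convexHull(max(cv2.findContours(k,0,1)[0],key=cv2.contourArea)); P=np.array([onplane(t,*p[0],6)[:2] for p in h],np.float32)
    c,r=cv2.minEnclosingCircle(P); print(thr,c,r,cv2.boundingRect(h))
print(onplane(t,191,262,6))
cv2.imwrite('pics/c7.png',cv2.resize(im[215:305,110:260],None,fx=5,fy=5,interpolation=2))
```

```text
45 (534.6199951171875, 272.0513610839844) 50.47746276855469 (166, 237, 50, 50)
60 (534.11962890625, 272.6358337402344) 50.63690948486328 (166, 237, 50, 50)
80 (533.8656005859375, 272.72247314453125) 51.014442443847656 (166, 237, 50, 50)
[533.04011502 271.08745659   6.        ]
```

View pics/c7.png

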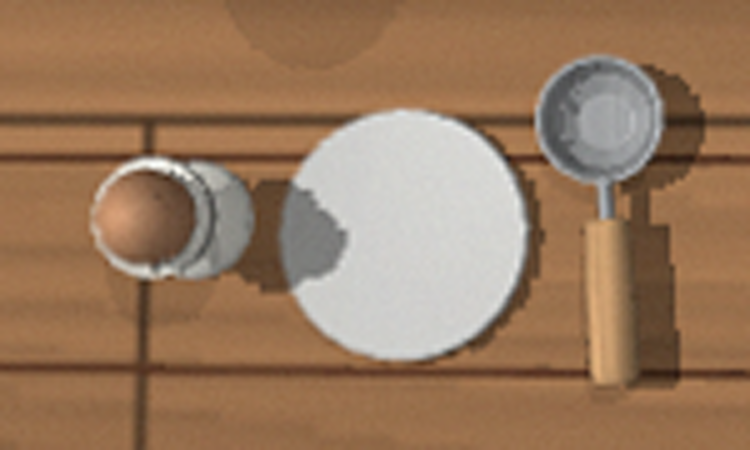

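```bash
python3 -m pendant '[[-0.02,-0.002,0,0,0,0,0.04],[-0.03,0,0,0,0,0,0.04],[-0.0205,0,0.01,0,0,0,0.04],[0,0,0.03,0,0,0,0.04],[0,0,0.04,0,0,0,0.04],[0,0,0.035,0,0,0,0.04],[0,0,0.025,0,0,0,0.04],[0,0,0.012,0,0,0,0.04],[0,0,0.005,0,0,0,0.04],[0,0,0.002,0,0,0,0.04],[0,0,0,0,0,0,0.04],[0,0,0,0,0,0,0.04]]'
```

```text
clock: 25.55
position: [535.2, 274.0, 43.2]
ee_rot: [0.707, -0.707, 0.0, -0.001]
contact_force: [-0.4, -0.8, -2.4]
gripper_width: 54.6
grasp_force: 64.1
```

```bash
python3 -m pendant '[[0.0015,0.001,0.002,0,0,0,0.04],[0,0,0.0015,0,0,0,0.04],[0,0,0.001,0,0,0,0.04],[0,0,0,0,0,0,0.04],[0,0,0,0,0,0,0.04]]'
```

```text
clock: 26.05
position: [533.4, 271.9, 38.6]
ee_rot: [0.707, -0.707, 0.0, -0.0]
contact_force: [-3.0, -1.6, 5.1]
gripper_width: 54.5
grasp_force: 64.9
```

```bash
python3 -m pendant '[[0,0,0,0,0,0,0.057],[0,0,0,0,0,0,0.062],[0,0,0,0,0,0,0.07],[0,0,0,0,0,0,0.076],[0,0,-0.02,0,0,0,0.076],[0,0,-0.03,0,0,0,0.076],[0,0,-0.04,0,0,0,0.076],[0,0,-0.04,0,0,0,0.076],[0,0,-0.04,0,0,0,0.076],[0.02,0.01,-0.01,0,0,0,0.076],[0.035,0.0175,0,0,0,0,0.076]]'
python3 -m pendant '[[0.04,0.02,0,0,0,0,0.076],[0.045,0.022,0,0,0,0,0.076],[0.045,0.022,0,0,0,0,0.076],[0.035,0.02,0,0,0,0,0.076],[0.028,0.014,0,0,0,0,0.076],[0,0,0,0,0,0,0.076],[0,0,0,0,0,0,0.076]]'
python3 - <<'E'
from h import *
t=shot('top','top8'); im=cv2.imread('pics/top8.png'); print(proj(t,(534.3,272.3,56)),arm.read_state()['position'])
cv2.imwrite('pics/c8.png',cv2.resize(im[150:360,110:380],None,fx=2.8,fy=2.8,interpolation=2))
E
```

```text
clock: 27.15
position: [507.5, 218.4, 219.8]
ee_rot: [0.708, -0.706, 0.001, -0.003]
contact_force: [0.3, -0.1, -0.4]
gripper_width: 75.7
grasp_force: 0.0
clock: 27.85
position: [408.1, 23.6, 217.7]
ee_rot: [-0.707, 0.707, -0.0, 0.001]
contact_force: [0.4, 0.2, 0.4]
gripper_width: 75.9
grasp_force: 0.0
[181.54088009 260.98488162] [408.58943635  24.19477692 217.65384377]
```

View pics/c8.png

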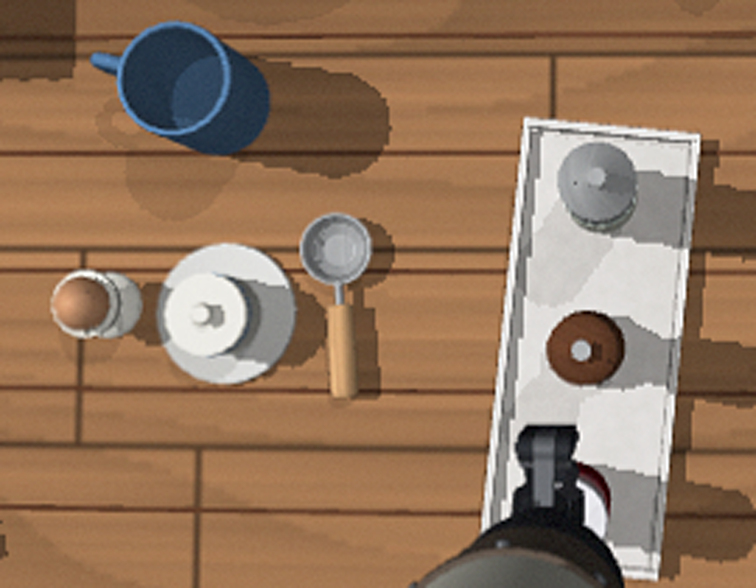

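The pot stands on the coaster, with its knob at top-image (183,262) against an expected (182,261). The mug and egg cup are where they were. Next I put the mill back first.

```bash
python3 -m pendant '[[0.002,-0.02,0,0,0,0,0.076],[0.004,-0.035,0,0,0,0,0.076],[0.004,-0.033,0,0,0,0,0.076],[0,-0.0155,0.01,0,0,0,0.076],[0,0,0.03,0,0,0,0.076],[0,0,0.035,0,0,0,0.076],[0,0,0.027,0,0,0,0.076],[0,0,0.015,0,0,0,0.076],[0,0,0,0,0,0,0.076],[0,0,0,0,0,0,0.076]]'
python3 -m pendant '[[0,0,0,0,0,0,0.05],[0,0,0,0,0,0,0.04],[0,0,0,0,0,0,0.03],[0,0,0,0,0,0,0.025],[0,0,0,0,0,0,0.025],[0,0,0,0,0,0,0.025],[0,0,0,0,0,0,0.025]]'
```

```text
clock: 28.9
position: [512.5, 14.8, 100.3]
ee_rot: [0.708, -0.707, 0.0, 0.0]
contact_force: [-0.8, 0.6, 0.6]
gripper_width: 75.8
grasp_force: 0.0
clock: 29.6
position: [512.3, 14.3, 101.7]
ee_rot: [0.707, -0.707, 0.001, -0.001]
contact_force: [-1.0, 1.3, 6.1]
gripper_width: 42.6
grasp_force: 61.0
```

```bash
python3 -m pendant '[[0,0,-0.01,0,0,0,0.025],[0,0,-0.025,0,0,0,0.025],[0,0,-0.025,0,0,0,0.025],[0.01,0,-0.015,0,0,0,0.025],[0.02,0.001,0,0,0,0,0.025],[0.03,0.0015,0,0,0,0,0.025],[0.04,0.002,0,0,0,0,0.025],[0.045,0.002,0,0,0,0,0.025],[0.045,0.002,0,0,0,0,0.025],[0.045,0.002,0,0,0,0,0.025],[0.045,0.002,0,0,0,0,0.025],[0.04,0.0012,0,0,0,0,0.025]]'
python3 -m pendant '[[0.03,0.001,0,0,0,0,0.025],[0.017,0,0,0,0,0,0.025],[0.007,0,0,0,0,0,0.025],[0,0,0.015,0,0,0,0.025],[0,0,0.02,0,0,0,0.025],[0,0,0.015,0,0,0,0.025],[0,0,0.006,0,0,0,0.025],[0,0,0,0,0,0,0.025],[0,0,0,0,0,0,0.025]]'
```

```text
clock: 30.8
position: [497.1, -307.9, 175.3]
ee_rot: [-0.707, 0.707, 0.0, 0.0]
contact_force: [1.4, 0.6, -1.9]
gripper_width: 42.7
grasp_force: 61.3
clock: 31.7
position: [497.7, -359.7, 120.1]
ee_rot: [0.708, -0.707, 0.001, -0.0]
contact_force: [0.0, -0.9, -1.6]
gripper_width: 42.7
grasp_force: 61.3
```

```bash
python3 -m pendant '[[0,0,0.002,0,0,0,0.025],[0,0,0.002,0,0,0,0.025],[0,0,0.0005,0,0,0,0.025],[0,0,0,0,0,0,0.025],[0,0,0,0,0,0,0.025]]'
```

```text
clock: 32.2
position: [497.4, -360.2, 115.7]
ee_rot: [0.707, -0.707, 0.001, -0.0]
contact_force: [-0.5, 0.9, 3.3]
gripper_width: 42.8
grasp_force: 61.7
```

```bash
python3 -m pendant '[[0,0,0,0,0,0,0.046],[0,0,0,0,0,0,0.052],[0,0,0,0,0,0,0.065],[0,0,0,0,0,0,0.076],[0,0,-0.02,0,0,0,0.076],[0,0,-0.035,0,0,0,0.076],[0,0,-0.035,0,0,0,0.076],[-0.02,-0.006,0,0,0,0,0.076],[-0.035,-0.011,0,0,0,0,0.076],[-0.045,-0.015,0,0,0,0,0.076],[-0.045,-0.015,0,0,0,0,0.076],[-0.045,-0.015,0,0,0,0,0.076]]'
python3 -m pendant '[[-0.045,-0.015,0,0,0,0,0.076],[-0.045,-0.015,0,0,0,0,0.076],[-0.04,-0.015,0,0,0,0,0.076],[-0.03,-0.01,0,0,0,0,0.076],[-0.014,-0.003,0.01,0,0,0,0.076],[0,0,0.03,0,0,0,0.076],[0,0,0.03,0,0,0,0.076],[0,0,0.025,0,0,0,0.076],[0,0,0.015,0,0,0,0.076],[0,0,0.005,0,0,0,0.076],[0,0,0,0,0,0,0.076],[0,0,0,0,0,0,0.076]]'
python3 -m pendant '[[0,0,0,0,0,0,0.055],[0,0,0,0,0,0,0.045],[0,0,0,0,0,0,0.03],[0,0,0,0,0,0,0.03],[0,0,0,0,0,0,0.03],[0,0,0,0,0,0,0.03],[0,0,0,0,0,0,0.03]]'
```

```text
clock: 33.4
position: [559.2, -168.4, 204.9]
ee_rot: [-0.707, 0.707, -0.0, 0.0]
contact_force: [-0.2, 0.4, 0.0]
gripper_width: 75.9
grasp_force: 0.0
clock: 34.6
position: [617.4, 3.8, 90.6]
ee_rot: [0.707, -0.707, 0.0, -0.001]
contact_force: [-1.0, 0.6, 0.7]
gripper_width: 76.2
grasp_force: 0.0
clock: 35.3
position: [617.4, 4.1, 91.2]
ee_rot: [0.707, -0.707, 0.001, -0.001]
contact_force: [-1.9, 0.7, 6.2]
gripper_width: 48.6
grasp_force: 62.7
```

```bash
python3 -m pendant '[[0,0,-0.01,0,0,0,0.03],[0,0,-0.025,0,0,0,0.03],[0,0,-0.025,0,0,0,0.03],[0.01,0.001,-0.015,0,0,0,0.03],[0.02,0.003,0,0,0,0,0.03],[0.03,0.004,0,0,0,0,0.03],[0.04,0.005,0,0,0,0,0.03],[0.045,0.005,0,0,0,0,0.03],[0.045,0.005,0,0,0,0,0.03],[0.04,0.005,0,0,0,0,0.03],[0.035,0.005,0,0,0,0,0.03],[0.025,0.004,0,0,0,0,0.03]]'
python3 -m pendant '[[0.0125,0,0,0,0,0,0.03],[0.005,0,0,0,0,0,0.03],[0,0,0.015,0,0,0,0.03],[0,0,0.02,0,0,0,0.03],[0,0,0.015,0,0,0,0.03],[0,0,0.006,0,0,0,0.03],[0,0,0,0,0,0,0.03],[0,0,0,0,0,0,0.03]]'
```

```text
clock: 36.5
position: [578.8, -288.0, 164.0]
ee_rot: [-0.706, 0.708, 0.001, -0.0]
contact_force: [0.5, 0.2, -3.0]
gripper_width: 49.0
grasp_force: 62.6
clock: 37.3
position: [580.8, -303.0, 109.6]
ee_rot: [0.708, -0.707, 0.001, -0.0]
contact_force: [0.7, -0.0, -1.9]
gripper_width: 48.7
grasp_force: 62.6
```

Now lower the last few mm, release, and go to the jar at (407.6, 23.9, 85.9).

```bash
python3 -m pendant '[[0,0,0.002,0,0,0,0.03],[0,0,0.002,0,0,0,0.03],[0,0,0.0007,0,0,0,0.03],[0,0,0,0,0,0,0.03],[0,0,0,0,0,0,0.03]]'
python3 -m pendant '[[0,0,0,0,0,0,0.052],[0,0,0,0,0,0,0.058],[0,0,0,0,0,0,0.068],[0,0,0,0,0,0,0.076],[0,0,-0.02,0,0,0,0.076],[0,0,-0.04,0,0,0,0.076],[0,0,-0.04,0,0,0,0.076],[-0.02,0.01,0,0,0,0,0.076],[-0.035,0.018,0,0,0,0,0.076],[-0.045,0.024,0,0,0,0,0.076],[-0.045,0.024,0,0,0,0,0.076],[-0.045,0.025,0,0,0,0,0.076]]'
python3 -m pendant '[[-0.045,0.025,0,0,0,0,0.076],[-0.04,0.022,0,0,0,0,0.076],[-0.03,0.015,0,0,0,0,0.076],[-0.022,0.01,0,0,0,0,0.076],[0,0,0,0,0,0,0.076],[0,0,0.02,0,0,0,0.076],[0,0,0.03,0,0,0,0.076],[0,0,0.03,0,0,0,0.076],[0,0,0.022,0,0,0,0.076],[0,0,0.01,0,0,0,0.076],[0,0,0,0,0,0,0.076],[0,0,0,0,0,0,0.076]]'
```

```text
clock: 37.8
position: [580.4, -303.5, 105.2]
ee_rot: [0.707, -0.707, 0.001, -0.0]
contact_force: [-2.2, 2.0, 4.2]
gripper_width: 48.4
grasp_force: 63.0
clock: 39.0
position: [479.6, -115.3, 204.0]
ee_rot: [-0.707, 0.707, -0.0, 0.0]
contact_force: [0.4, 1.3, 0.8]
gripper_width: 76.1
grasp_force: 0.0
clock: 40.2
position: [409.8, 18.9, 92.3]
ee_rot: [-0.707, 0.707, -0.0, 0.0]
contact_force: [-0.2, 0.1, -0.6]
gripper_width: 76.0
grasp_force: 0.0
```

```bash
python3 -m pendant '[[-0.005,0.002,0.005,0,0,0,0.076],[0,0,0,0,0,0,0.076],[0,0,0,0,0,0,0.055],[0,0,0,0,0,0,0.04],[0,0,0,0,0,0,0.03],[0,0,0,0,0,0,0.03],[0,0,0,0,0,0,0.03],[0,0,0,0,0,0,0.03],[0,0,0,0,0,0,0.03]]'
```

```text
clock: 41.1
position: [407.4, 24.3, 87.7]
ee_rot: [0.707, -0.707, 0.0, -0.0]
contact_force: [-3.1, 1.0, 6.1]
gripper_width: 51.0
grasp_force: 61.9
```

```bash
python3 -m pendant '[[0,0,-0.01,0,0,0,0.03],[0,0,-0.025,0,0,0,0.03],[0,0,-0.025,0,0,0,0.03],[0.01,-0.0025,-0.015,0,0,0,0.03],[0.02,-0.006,0,0,0,0,0.03],[0.03,-0.009,0,0,0,0,0.03],[0.04,-0.012,0,0,0,0,0.03],[0.042,-0.012,0,0,0,0,0.03],[0.042,-0.012,0,0,0,0,0.03],[0.04,-0.011,0,0,0,0,0.03],[0.03,-0.009,0,0,0,0,0.03],[0.02,-0.007,0,0,0,0,0.03]]'
python3 -m pendant '[[0.0125,0,0,0,0,0,0.03],[0,0,0,0,0,0,0.03],[0,0,0.015,0,0,0,0.03],[0,0,0.02,0,0,0,0.03],[0,0,0.015,0,0,0,0.03],[0,0,0.005,0,0,0,0.03],[0,0,0,0,0,0,0.03],[0,0,0,0,0,0,0.03]]'
```

```text
clock: 42.3
position: [487.3, -251.8, 160.7]
ee_rot: [-0.706, 0.708, 0.001, -0.0]
contact_force: [-0.5, 0.2, -4.1]
gripper_width: 51.2
grasp_force: 63.5
clock: 43.1
position: [488.3, -262.0, 107.9]
ee_rot: [0.708, -0.707, 0.001, -0.0]
contact_force: [0.3, -0.9, -3.3]
gripper_width: 50.6
grasp_force: 63.6
```

```bash
python3 -m pendant '[[0,0,0.003,0,0,0,0.03],[0,0,0.002,0,0,0,0.03],[0,0,0.0015,0,0,0,0.03],[0,0,0,0,0,0,0.03],[0,0,0,0,0,0,0.03]]'
```

```text
clock: 43.6
position: [488.0, -262.4, 101.8]
ee_rot: [0.707, -0.707, 0.0, -0.0]
contact_force: [-1.8, 3.1, 5.4]
gripper_width: 51.1
grasp_force: 64.2
```

Touching down; now release, lift clear and move to the earlier look-over position (525,-240,296) to compare with the first view.

```bash
python3 -m pendant '[[0,0,0,0,0,0,0.055],[0,0,0,0,0,0,0.06],[0,0,0,0,0,0,0.07],[0,0,0,0,0,0,0.076],[0,0,-0.02,0,0,0,0.076],[0,0,-0.04,0,0,0,0.076],[0,0,-0.045,0,0,0,0.076],[0,0,-0.045,0,0,0,0.076],[-0.011,-0.019,-0.035,0,0,0,0.076],[-0.011,-0.019,-0.01,0,0,0,0.085],[0,0,0,0,0,0,0.085],[0,0,0,0,0,0,0.085]]'
python3 - <<'E'
from h import *
d=shot('wrist','w9'); t=shot('top','top9'); im=d['image']; hsv=cv2.cvtColor(im,cv2.COLOR_RGB2HSV)
print(arm.read_state()['position'])
for nm,z,P,m in [('jar',122,(487.9,-263.5),(hsv[...,1]<30)&(hsv[...,2]>150)),('mill',138,(497.2,-359.5),(hsv[...,1]<60)&(hsv[...,2]>110)),('shk',138,(576.2,-302.6),(hsv[...,1]<40)&(hsv[...,2]>140))]:
    n,l=cv2.connectedComponents(m.astype(np.uint8)); u,v=proj(d,(*P,z)).round().astype(int)
    c=cv2.findContours((l==l[v,u]).astype(np.uint8),0,1)[0]; e=cv2.fitEllipse(cv2.convexHull(max(c,key=cv2.contourArea))); print(nm,l[v,u],e,onplane(d,*e[0],z).round(1))
a=cv2.imread('pics/w9.png')[:300]; b=cv2.imread('pics/top9.png')[150:350,100:600]
cv2.imwrite('pics/c9.png',np.vstack([a,cv2.resize(b,(640,256))]))
E
```

```text
clock: 44.8
position: [525.5, -240.0, 294.9]
ee_rot: [0.707, -0.707, -0.001, 0.0]
contact_force: [-0.2, 1.0, -0.4]
gripper_width: 85.0
grasp_force: 0.0
[ 524.83948277 -240.3645559   294.2322639 ]
jar 10 ((365.0106506347656, 200.24978637695312), (60.21538543701172, 61.4085807800293), 44.146995544433594) [ 488.2 -264.1  122. ]
mill 1 ((359.83636474609375, 72.25315856933594), (17.07400131225586, 19.896793365478516), 16.555118560791016) [ 496.8 -360.8  138. ]
shk 7 ((256.006103515625, 153.6962890625), (56.45083999633789, 64.7881851196289), 111.99713134765625) [ 575.  -302.6  138. ]
```

View pics/c9.png

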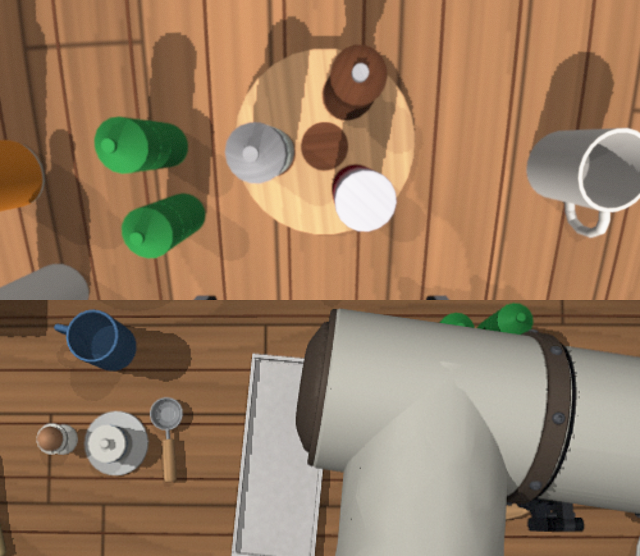

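All three are upright on the stand. The jar lid at (365,200), mill knob at (360,72) and shaker top at (256,154) are within about 2 mm of the first view, the pot stands on the coaster, and the bystanders have not moved.

```bash
python3 -c "
from bench import arm
print(arm.job_done())"
```

```text
the job is handed in; nothing more can be done
None
```

The job is handed in at about 45 s: the butter pot stands on the coaster about 3 mm off its middle, the mill, jar and shaker are back upright on their own inlays within about 2 mm of where they started, and the mug and egg cup were not touched.

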